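# Lock the bedside night light into its charging dock

### The arm

A 6-joint arm with a two-finger parallel gripper is mounted at the origin on the work surface. World frame = base frame: x ahead of the robot, y to its left, z up, the work surface at z = 0. Lengths are in m, angles in rad, forces in N, time in s.
With the tool pointing down it reaches from about 0.2 to 0.875 m from the base axis. Payload 3.4 kg.
Tool frame: the origin (TCP) lies between the finger pads; the fingertips stand 25 mm ahead of it and the grasp point (between the pads) lies 6 mm ahead of it (r.nose_length is the z of the fingertips in the tool frame, in m); z points along the fingers, x is the direction in which the jaws open and shut, and the axes are right-handed (so a half turn about z gives the same grasp; the last joint's range is limited). The gripper opens to 94 mm and grips with 3 to 60 N. Pads are 16 mm wide; open, the fingers measure 119 mm over their backs; the gripper's body (75 mm by 177 mm) begins 78 mm behind the grasp point.
Start: joints at [-1.245, 0.276, 1.505, -0, 1.361, -0.121], TCP at [0.248, -0.519, 0.23] pointing down, gripper open.
Joint ranges: [-2.89, 2.89], [-0.75, 2.08], [0.22, 2.7], [-1.18, 4.32], [0.11, 2.71], [-2.7, 2.7]. Speed limits (rad/s): [2.57, 2.57, 3.14, 3.14, 3.14, 3.14].

### API

Orientations are given as a unit quaternion [w, x, y, z].
In Python, from plant import r, gripper_to, inverse_kinematics, vision, models, telemetry gives the robot as it stands. Calls block until the motion is done:
- r.move_to(position, orientation): joint-space move of the TCP to a pose.
- r.move_l(position, rot=None, vel=0.15, guard=None): straight line of the TCP; rot=None keeps the orientation; vel is the mean speed in m/s. With guard (N) it stops when the force on the tool has changed by that much, and returns True; else False.
- r.movej(angles): joint-space move.
- gripper_to(opening, f_grip=None): finger opening in m; f_grip is the grip in N (None keeps the last); returns when the fingers have stopped.
- r.hold(seconds).
- inverse_kinematics(position, orientation): joint angles nearest the present ones, or None.
- vision.snapshot(name): name is "side" or "top"; returns the picture (384x512x3 uint8, red, green, blue); there is no depth.
- vision.get_calibration(name): a dict with "fx", "fy", "cx", "cy" (pixels), "position" and "orientation" of the camera in the world. Camera axes: x right, y down, z forward; pixel columns grow to the right and rows downward; lengths in m; the calibration is good to about 2 mm. A picture is of the moment at which its call begins. get_calibration takes no time and is no camera call.
A pose or a line that the arm cannot do raises r.PlanningError and nothing moves.
- r.sign_off(): hands the job in, once; it reports no verdict.
Trained networks look in the newest picture that a camera, given by its name, has taken for a name from the list of things; names that differ only in an ending like _2 or _b are one class to them, and where a whole thing is asked for, a point or a joint stands for the part that bears it (a point fixed in the world has none). Each returns a list of dicts, best first, with "score" (0 to 1); they miss things now and then, are a little off and sometimes report something else, mostly with a low value. They report only what shows in the picture. A call takes as long as a camera call.
- models.boxes_of(thing, camera): "at" ([x, y, z] in m, in world coordinates, good to about 4 mm: the middle of the surface that is visible of it).
- models.regions_of(thing, camera): "pixels" (384x512 bool, what is visible of it).
- models.mark_of(thing, camera): "at" ([x, y, z] in m, in world coordinates, good to about 4 mm: a listed point, or the origin of a listed thing).
Readings, each from a call of its own:
- telemetry.current_t(): time.
- telemetry.current_joints(): joint angles.
- telemetry.current_dq(): joint speeds.
- telemetry.current_joint_efforts(): joint torques, N m.
- telemetry.current_ee_pos(): TCP position.
- telemetry.current_tool_rot(): TCP orientation.
- telemetry.current_wrist_force(): force on the tool from outside, world axes, zero at the start.
- telemetry.current_torque(): the same for the moment, N m.
- telemetry.current_opening(): finger opening in m.
Only numpy, scipy, OpenCV 4.12 (cv2) and the standard library are available. Lean on these libraries where they do the work, as an engineer would, in place of code of your own. Each camera call takes 0.05 s, during which the arm holds its last target.

### The job

Take the night light with the two-eared foot by its fin handle, lower it into the charging dock with its ears passing between the dock's lugs, and twist it clockwise (seen from above) until the lugs' ramps have clamped it tight. Let go of it, and leave the look-alike jar with the plain round foot where it stands.

Things in the scene. Friction and masses are not known exactly. Their poses are not given: they have to be found in the camera images.
- light_grip (a point): In the wooden fin handle of the night light, 104 mm above its underside. Axes: x along the fin and the ears, y across the fin, z up; same after a half turn. 122 mm tall, 0.2 kg. Foot bar 92 x 26 x 6 mm, its ends are the ears, seen from above; neck 50 mm across up to 24 mm; white drum 68 mm across with wooden band, 24 to 78 mm; fin 60 x 14 mm, 78 to 122 mm.
- dock_base (a point): Centre of the underside of the fixed dock, a green cup, outside 128 mm, inside 108 mm across, 34 mm high. z up. Ears laid along its x drop through the gaps between its 2 metal lugs (also from 12 deg clockwise to 25 anticlockwise). Lugs reach in to 32 mm from the axis, 21 to 33 mm high: 7 mm play round the neck. The light sits on a sprung plate: light_grip 122 mm above this point, 119.5 when locked.
- dock_plate (a joint): How far the dock's sprung plate (top 18 mm above dock_base) is pressed down, in m: 0 free, 0.006 the most. 5 N start it, then 0.8 N per mm; the light's weight alone does not. Turning clockwise from the dock's x, the ears meet the ramps at about 45 deg and are fully clamped from about 70 (reads 0.0025); a stop ends the turn at 95. 80 is good; there it stays by itself.
- jar_grip (a point): In the fin of the look-alike, a white lidded keepsake jar, 0.4 kg: same fin, same height (point 104 mm above its underside), but a plain round foot 92 mm across, no ears, no neck. It does not fit the dock. It and the light may stand on either side of the dock.

How it is judged:
By the outcome, as a careful person would: the job done as asked, in the order asked, and still so for the second after the job is handed in, with the robot touching nothing.
It also fails if it takes over 48 s, if anything falls off the work surface, if the arm or the gripper's body presses on something with over 40 N, if the wrist force passes 120 N, or if a joint passes its speed limit or range.

## Working session

There is one attempt and no reset: what is moved stays moved. The work goes in short steps, each a Python script; the robot and the scene stay as the last script left them, time stands still between calls to the robot, and variables do not carry over. Pictures are saved under pics/ and viewed, and the job is handed in when it is done.

```bash
ls; mkdir -p pics; python3 - <<'E'
from plant import r, gripper_to, inverse_kinematics, vision, models, telemetry
import cv2, numpy as np
for c in ("side","top"):
    im=vision.snapshot(c); cv2.imwrite(f"pics/a_{c}.png",im[:,:,::-1])
    k=vision.get_calibration(c); print(c,{a:np.round(b,4) for a,b in k.items()})
    for t in ("light_grip","dock_base","jar_grip"):
        print(t,[(np.round(d["at"],4),round(d["score"],2)) for d in models.mark_of(t,c)][:3])
print(telemetry.current_t(),telemetry.current_tool_rot())
E
```

```text
pics
side {'fx': np.float64(450.2807), 'fy': np.float64(450.2807), 'cx': np.float64(260.4172), 'cy': np.float64(187.6962), 'position': array([0.2335, 0.7537, 0.9209]), 'orientation': array([ 0.069 , -0.1733,  0.9149, -0.358 ])}
light_grip [(array([ 0.5678, -0.302 ,  0.1071]), 0.58)]
dock_base [(array([ 0.5141, -0.0149, -0.0031]), 0.82)]
jar_grip [(array([0.5577, 0.2541, 0.1013]), 0.86), (array([ 0.5675, -0.3025,  0.1066]), 0.66)]
top {'fx': np.float64(421.2019), 'fy': np.float64(421.2019), 'cx': np.float64(254.1486), 'cy': np.float64(186.7667), 'position': array([0.4541, 0.0243, 0.9361]), 'orientation': array([-0.0299,  0.7166, -0.6962,  0.0303])}
light_grip [(array([ 0.5712, -0.3019,  0.105 ]), 0.82)]
dock_base [(array([ 0.5151, -0.0079,  0.0013]), 0.55)]
jar_grip [(array([0.563 , 0.2495, 0.1045]), 0.56)]
0.4 [-5.28559034e-05  8.46194294e-01 -5.32874476e-01 -8.01806917e-05]
```

View pics/a_side.png

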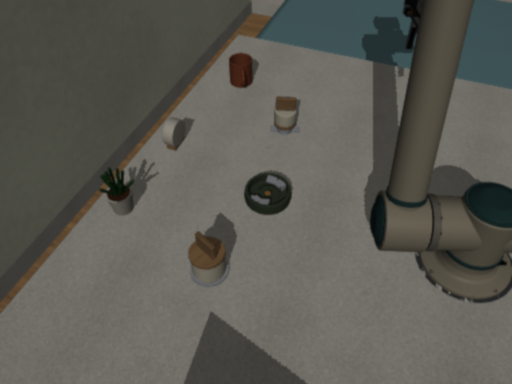

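View pics/a_top.png

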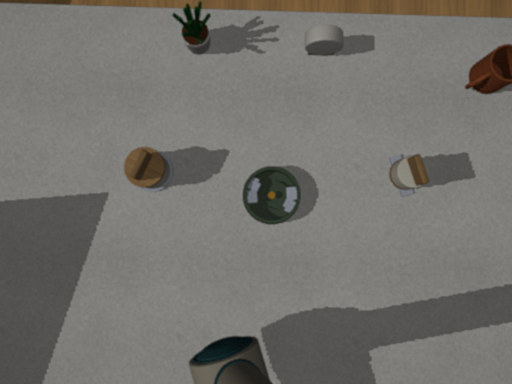

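The light stands on the right in the top view (about 410,172; its ears show at 396,160 and 406,192). The jar is on the left (147,168), and the dock is at (272,195) with its lugs left and right. I'll zoom in to measure the yaws.

```bash
python3 - <<'E'
import cv2, numpy as np
t=cv2.imread("pics/a_top.png"); s=cv2.imread("pics/a_side.png")
z=lambda im,x,y,w=40:cv2.convertScaleAbs(cv2.resize(im[y-w:y+w,x-w:x+w],(390,390),interpolation=cv2.INTER_CUBIC),alpha=1.6)
cv2.imwrite("pics/b.png",cv2.resize(np.vstack([np.hstack([z(t,410,172),z(t,272,195)]),np.hstack([z(s,285,115),z(s,268,192)])]),(600,600)))
E
```

```text
(no output)
```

View pics/b.png

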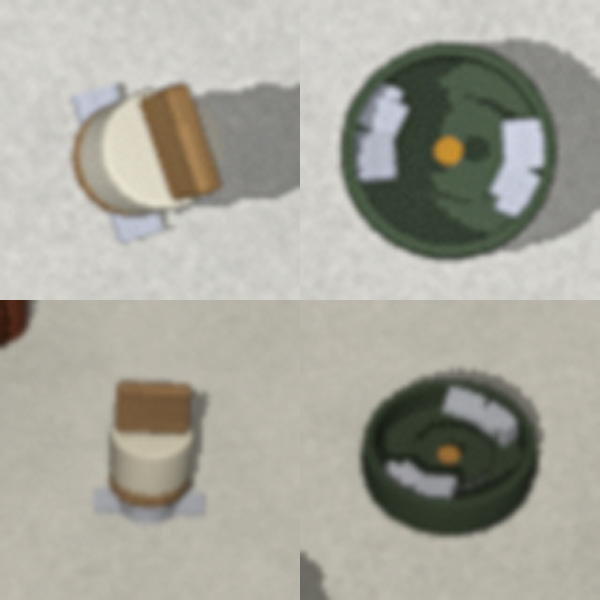

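```bash
cat > h.py <<'E'
from plant import r, gripper_to, inverse_kinematics, vision, models, telemetry
import cv2, numpy as np
from scipy.spatial.transform import Rotation as R
def toplane(c,uv,z):
    k=vision.get_calibration(c); q=np.array(k["orientation"]); M=R.from_quat(q[[1,2,3,0]])
    uv=np.atleast_2d(uv).astype(float)
    d=M.apply(np.c_[(uv[:,0]-k["cx"])/k["fx"],(uv[:,1]-k["cy"])/k["fy"],np.ones(len(uv))])
    p=np.array(k["position"]); return p+d*((z-p[2])/d[:,2])[:,None]
def toolq(yaw): # tool down, tool x at world yaw
    c,s=np.cos(yaw),np.sin(yaw)
    q=R.from_matrix(np.array([[c,s,0],[s,-c,0],[0,0,-1]])).as_quat(); return q[[3,0,1,2]]
E
python3 - <<'E'
from h import *
t=cv2.imread("pics/a_top.png").astype(int)
hsv=cv2.cvtColor(t.astype(np.uint8),cv2.COLOR_BGR2HSV)
vv,uu=np.mgrid[:384,:512]
# lugs
m=(np.hypot(uu-272,vv-195)<24)&(t.min(2)>110)
n,l,st,ce=cv2.connectedComponentsWithStats(m.astype(np.uint8))
P=[]
for i in range(1,n):
    if st[i,4]>15:
        v,u=np.where(l==i); p=toplane("top",np.c_[u,v],.033)[:,:2]; P.append(p); print("lug",st[i,4],p.mean(0))
c0=(P[0].mean(0)+P[1].mean(0))/2; print("c0",c0)
for p in P:
    d=p-c0; a0=np.arctan2(*(d.mean(0)[::-1])); a=np.angle(np.exp(1j*(np.arctan2(d[:,1],d[:,0])-a0)))
    print("lug mid",np.degrees(a0),"span",np.degrees(a0+np.percentile(a,[1,99])),"r",np.hypot(*d.T).min(),np.hypot(*d.T).max())
# dock rim circle
m=(hsv[...,0]>45)&(hsv[...,0]<90)&(hsv[...,1]>60)&(np.hypot(uu-272,vv-195)<40)
v,u=np.where(m); p=toplane("top",np.c_[u,v],.034)[:,:2]
h=cv2.convexHull(p.astype(np.float32)); print("rim",cv2.minEnclosingCircle(h), cv2.fitEllipse(h))
print(t[172,425],t[172,416],hsv[172,425],hsv[172,416])
# ears
m=(np.hypot(uu-408,vv-174)<30)&(t[...,0]>t[...,2]+6)
n,l,st,ce=cv2.connectedComponentsWithStats(m.astype(np.uint8))
E_=[]
for i in range(1,n):
    if st[i,4]>8:
        p=toplane("top",ce[i],.006)[0,:2];E_.append(p); print("ear",st[i,4],ce[i],p)
if len(E_)==2: d=E_[1]-E_[0]; print("ear yaw",np.degrees(np.arctan2(d[1],d[0])), np.hypot(*d),"mid",(E_[0]+E_[1])/2)
# fin brown
m=(np.hypot(uu-419,vv-171)<22)&(t[...,2]-t[...,0]>40)&(uu>405)
v,u=np.where(m)
top=m&(hsv[...,2]>np.median(hsv[...,2][m]))
for nm,mm in(("fin all",m),("bright",top)):
    v,u=np.where(mm); p=toplane("top",np.c_[u,v],.122)[:,:2].astype(np.float32)
    w,V=np.linalg.eigh(np.cov(p.T)); print(nm,len(p),p.mean(0),np.degrees(np.arctan2(V[1,1],V[0,1])),cv2.minAreaRect(p))
E
```

```text
lug 117 [0.52329788 0.0255623 ]
lug 196 [ 0.50819593 -0.05265228]
c0 [ 0.5157469  -0.01354499]
lug mid 79.07161356623931 span [ 47.25170867 109.82177606] r 0.03475500522692922 0.05104733444786548
lug mid -100.92838643376095 span [-134.41153127  -67.72991491] r 0.03254357214230386 0.0515248656889369
rim ((0.51445072889328, -0.012608474120497704), 0.05952209234237671) ((0.514431357383728, -0.012143160216510296), (0.11599293351173401, 0.11795228719711304), 18.3477725982666)
[46 65 80] [39 61 78] [ 17 108  80] [ 17 128  78]
ear 58 [394.63793103 158.4137931 ] [ 0.60599447 -0.28642509]
ear 63 [405.88888889 191.9047619 ] [ 0.53179936 -0.31138904]
ear yaw -161.40379144832872 0.07828226357767155 mid [ 0.56889692 -0.29890707]
fin all 176 [ 0.56850797 -0.29666454] -159.80948071639816 ((0.5665402412414551, -0.2927425503730774), (0.05422511696815491, 0.022229820489883423), 17.270709991455078)
bright 85 [ 0.56628084 -0.2973851 ] -161.8317410427446 ((0.567101240158081, -0.2972816228866577), (0.05154199153184891, 0.006234133616089821), 18.212718963623047)
```

```bash
python3 - <<'E'
from h import *
for base in (108.5,-71.5):
    for y,p in ((0,(.569,-.300,.11)),(-29.5,(.5148,-.012,.128)),(-29.5-44,(.5148,-.012,.128)),(-29.5-88,(.5148,-.012,.128))):
        q=inverse_kinematics(p,toolq(np.radians(base+y))); print(base,y,None if q is None else np.round(q,3))
print(telemetry.current_t())
E
```

```text
108.5 0 [-0.593  0.459  1.529 -0.     1.153 -2.487]
108.5 -29.5 [-0.158  0.268  1.791 -0.     1.083 -1.537]
108.5 -73.5 [-0.158  0.268  1.791 -0.     1.083 -0.769]
108.5 -117.5 [-1.580e-01  2.680e-01  1.791e+00 -0.000e+00  1.083e+00 -1.000e-03]
-71.5 0 [-0.593  0.459  1.529 -0.     1.153  0.655]
-71.5 -29.5 [-0.158  0.268  1.791 -0.     1.083  1.604]
-71.5 -73.5 [-0.158  0.268  1.791 -0.     1.083  2.372]
-71.5 -117.5 None
0.4
```

```bash
python3 - <<'E'
from h import *
q=toolq(np.radians(108.5)); L=(.569,-.3005)
gripper_to(.06)
r.move_to((*L,.19),q); print(telemetry.current_t())
print("hit",r.move_l((*L,.110),vel=.08,guard=8), telemetry.current_ee_pos())
gripper_to(0,f_grip=45); print("open",telemetry.current_opening(),telemetry.current_t(),telemetry.current_wrist_force())
for c in("side","top"):
    cv2.imwrite(f"pics/c_{c}.png",vision.snapshot(c)[:,:,::-1])
t=cv2.imread("pics/c_top.png");s=cv2.imread("pics/c_side.png")
cv2.imwrite("pics/c.png",np.hstack([cv2.resize(s[50:200,210:360],(400,400)),cv2.resize(t[100:250,330:480],(400,400))]))
E
```

```text
3.1333
hit False [ 0.56942447 -0.3007736   0.11063638]
open 0.013693007161464444 5.0583 [-0.20806887  0.45503492  0.11727175]
```

View pics/c.png

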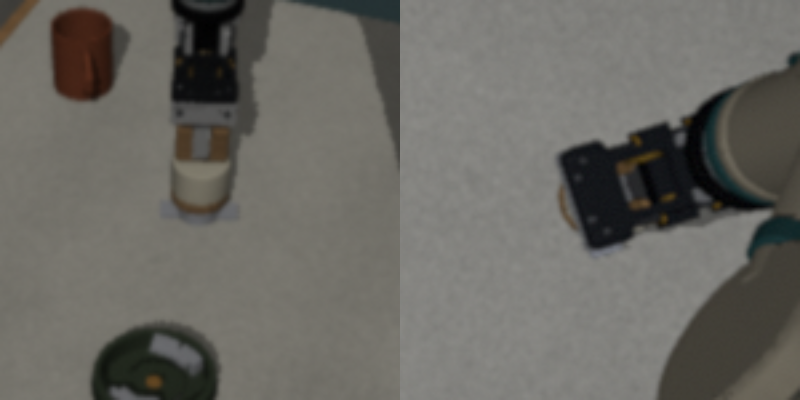

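The fin is gripped: the opening is 13.7 mm, and the pad sits mid-fin at about (200,143) in the left crop. Next I lift it, carry it over the dock and look again.

```bash
python3 - <<'E'
from h import *
L=(.569,-.3005); D=(.5148,-.012)
r.move_l((*L,.21),vel=.12); print(telemetry.current_opening(),telemetry.current_wrist_force())
r.move_to((*D,.20),toolq(np.radians(79))); print(telemetry.current_t(),telemetry.current_ee_pos())
r.move_l((*D,.172),vel=.08)
for c in("side","top"):
    cv2.imwrite(f"pics/d_{c}.png",vision.snapshot(c)[:,:,::-1])
    print([ (np.round(d["at"],4),round(d["score"],2)) for d in models.mark_of("light_grip",c)],[ (np.round(d["at"],4),round(d["score"],2)) for d in models.mark_of("dock_base",c)])
t=cv2.imread("pics/d_top.png");s=cv2.imread("pics/d_side.png")
cv2.imwrite("pics/d.png",cv2.convertScaleAbs(np.hstack([cv2.resize(s[120:240,208:328],(400,400),interpolation=2),cv2.resize(t[135:255,212:332],(400,400),interpolation=2)]),alpha=1.5))
E
```

```text
0.014062177085201596 [-0.18977131 -0.04755088 -1.76089597]
7.2667 [ 0.51533186 -0.01262416  0.19990337]
[(array([ 0.5156, -0.0117,  0.1672]), 0.75)] [(array([ 5.122e-01, -1.770e-02, -1.000e-04]), 0.68)]
[] [(array([ 0.5127, -0.0104,  0.0017]), 0.8)]
```

View pics/d.png

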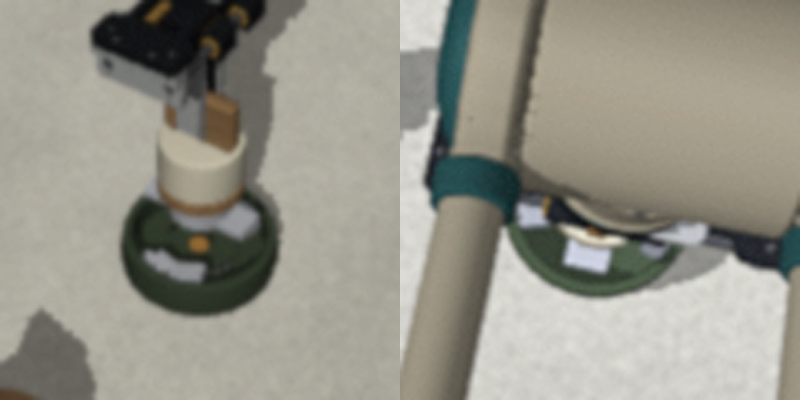

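The light hangs over the dock. In the top crop one ear (590,255) lies midway between the lugs (530,212 and 690,235). I'll lower it under a guard.

```bash
python3 - <<'E'
from h import *
D=(.5143,-.0128)
print("hit",r.move_l((*D,.132),vel=.06,guard=6),telemetry.current_ee_pos(),telemetry.current_wrist_force())
for z in (.1286,.1270,.1255):
    h=r.move_l((*D,z),vel=.02,guard=20); print(z,h,telemetry.current_ee_pos(),telemetry.current_wrist_force(),telemetry.current_torque())
print(telemetry.current_opening(),telemetry.current_t())
cv2.imwrite("pics/e_side.png",vision.snapshot("side")[:,:,::-1])
s=cv2.imread("pics/e_side.png")
cv2.imwrite("pics/e.png",cv2.convertScaleAbs(cv2.resize(s[120:240,208:328],(500,500),interpolation=2),alpha=1.5))
E
```

```text
hit False [ 0.51459039 -0.01283964  0.13212351] [-3.92954176e-04  9.06780582e-01 -9.50079673e-01]
0.1286 False [ 0.51427519 -0.01280554  0.12866232] [-0.00665331  0.70722321 -2.54357309] [ 0.07328551 -0.13980061  0.05605475]
0.127 False [ 0.51467199 -0.01284012  0.12757403] [0.1074803  0.24491849 2.73151826] [ 0.08224601 -0.04085796  0.03287307]
0.1255 False [ 0.51465954 -0.01284646  0.12589495] [-0.38876098  0.8034127   4.95519357] [ 0.08893351 -0.0449663   0.00031429]
0.013481668033363361 9.7
```

View pics/e.png

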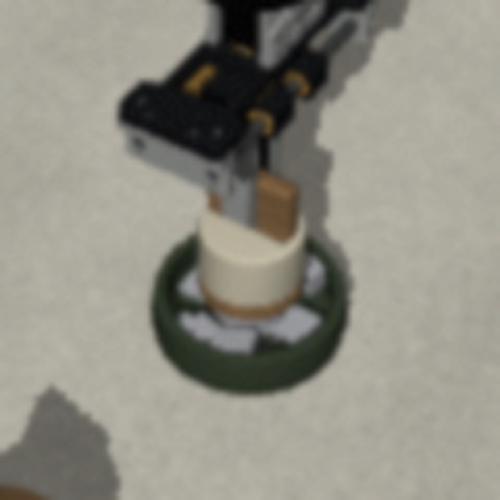

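The light is seated on the plate and pressed about 2.5 mm, with the ears between the lugs. Next I twist clockwise in steps and watch the moment.

```bash
python3 - <<'E'
from h import *
D=(.5143,-.0128)
for y in (-30,-50,-62,-74,-84,-92,-99):
    q=inverse_kinematics((*D,.1255),toolq(np.radians(y+90)))
    r.movej(q)
    f=telemetry.current_wrist_force();m=telemetry.current_torque()
    p=telemetry.current_ee_pos(); M=R.from_quat(np.array(telemetry.current_tool_rot())[[1,2,3,0]]).as_matrix()
    print(y,round(np.degrees(np.arctan2(M[1,0],M[0,0]))-90,1),np.round(p,4),np.round(f,1),np.round(m,2),round(telemetry.current_opening(),4),round(telemetry.current_t(),2))
    if abs(m[2])>3 or np.linalg.norm(f)>40: print("stop");break
cv2.imwrite("pics/f_side.png",vision.snapshot("side")[:,:,::-1])
s=cv2.imread("pics/f_side.png")
cv2.imwrite("pics/f.png",cv2.convertScaleAbs(cv2.resize(s[120:240,208:328],(500,500),interpolation=2),alpha=1.5))
E
```

```text
-30 -29.9 [ 0.5147 -0.0129  0.1257] [ 0.2 -0.4  4.1] [-0.02 -0.14 -0.07] 0.0136 10.17
-50 -49.8 [ 0.5145 -0.0128  0.1256] [1.4 0.5 4. ] [ 0.02 -0.13 -0.04] 0.0143 10.59
-62 -61.7 [ 0.5144 -0.0128  0.1255] [-0.3 -0.4  4.4] [-0.01 -0.14 -0.03] 0.0137 10.91
-74 -73.7 [ 0.5143 -0.0128  0.1255] [-0.3  0.1  3.8] [ 0.03 -0.15 -0.04] 0.014 11.22
-84 -83.7 [ 0.5143 -0.0128  0.1255] [ 0.2 -0.1  3.3] [-0.02 -0.11 -0.04] 0.0138 11.52
-92 -91.7 [ 0.5143 -0.0128  0.1255] [-0.7  0.4  4. ] [-0.06 -0.12 -0.02] 0.014 11.78
-99 -98.7 [ 0.5143 -0.0128  0.1254] [0.2 0.6 3.5] [-0.07 -0.12 -0.11] 0.0137 12.03
```

View pics/f.png

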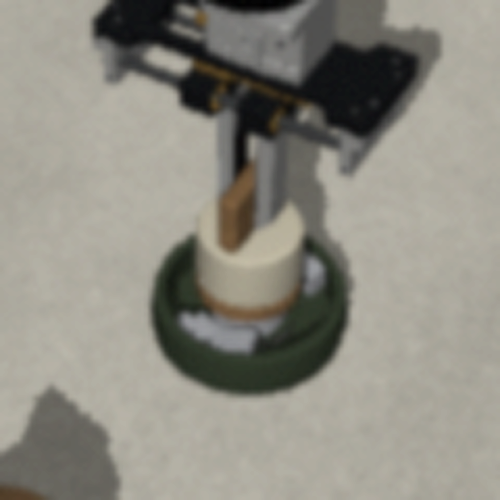

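No resistance so far, because I hold the light pressed below the ramps. I'll ease upward to check that the lugs catch it and at what height.

```bash
python3 - <<'E'
from h import *
D=(.5143,-.0128)
for z in (.1259,.1263,.1267,.1271,.1275):
    h=r.move_l((*D,z),vel=.01,guard=15); r.hold(.1)
    print(z,h,np.round(telemetry.current_ee_pos(),4),np.round(telemetry.current_wrist_force(),1),np.round(telemetry.current_torque(),2),round(telemetry.current_t(),2))
    if h or telemetry.current_wrist_force()[2]<-12: break
E
```

```text
0.1259 False [ 0.5142 -0.0128  0.1255] [ 2.2 -0.1 -2.7] [-0.05 -0.37  0.14] 12.43
0.1263 False [ 0.5142 -0.0128  0.1255] [  3.5  -0.6 -10.8] [-0.13 -0.96  0.18] 12.78
0.1267 False [ 0.5142 -0.0128  0.1255] [  5.7  -0.1 -19.8] [-0.22 -1.45  0.17] 13.12
```

The lugs catch the light rigidly at TCP z = 0.1255 (-20 N without moving), so it is fully down and clamped. I'll unload, release and check.

```bash
python3 - <<'E'
from h import *
D=(.5143,-.0128)
r.move_l((*D,.1257),vel=.01); r.hold(.1)
print(np.round(telemetry.current_wrist_force(),1),np.round(telemetry.current_torque(),2))
gripper_to(.06); r.hold(.2); print(np.round(telemetry.current_wrist_force(),1))
print(r.move_l((*D,.23),vel=.12,guard=8))
q=np.array(telemetry.current_joints()); q[0]-=.9; r.movej(q)
for c in("side","top"):
    cv2.imwrite(f"pics/g_{c}.png",vision.snapshot(c)[:,:,::-1])
    for t in("light_grip","jar_grip"): print(c,t,[(np.round(d["at"],4),round(d["score"],2)) for d in models.mark_of(t,c)])
print(telemetry.current_t())
t=cv2.imread("pics/g_top.png");s=cv2.imread("pics/g_side.png")
cv2.imwrite("pics/g.png",cv2.convertScaleAbs(np.hstack([cv2.resize(s[120:240,208:328],(400,400),interpolation=2),cv2.resize(t[135:255,212:332],(400,400),interpolation=2)]),alpha=1.5))
hsv=cv2.cvtColor(t,cv2.COLOR_BGR2HSV).astype(int)
t=t.astype(int); vv,uu=np.mgrid[:384,:512]
m=(np.hypot(uu-274,vv-195)<26)&(t[...,2]-t[...,0]>25)
n,l,st,ce=cv2.connectedComponentsWithStats(m.astype(np.uint8)); i=1+st[1:,4].argmax()
v,u=np.where(l==i); p=toplane("top",np.c_[u,v],.1375)[:,:2].astype(np.float32)
w,V=np.linalg.eigh(np.cov(p.T)); print("fin",len(p),p.mean(0),np.degrees(np.arctan2(V[1,1],V[0,1])))
E
```

```text
[  4.8   0.3 -15.6] [-0.11 -1.13  0.11]
[-0.3 -0.2 -1. ]
False
side light_grip [(array([ 0.5136, -0.0131,  0.1201]), 0.68)]
side jar_grip [(array([0.5574, 0.2563, 0.1011]), 0.86)]
top light_grip [(array([ 0.5174, -0.0105,  0.1206]), 0.61)]
top jar_grip [(array([0.56  , 0.2539, 0.1035]), 0.98)]
17.4917
fin 207 [ 0.5148951  -0.01044573] 81.35305264425804
```

View pics/g.png

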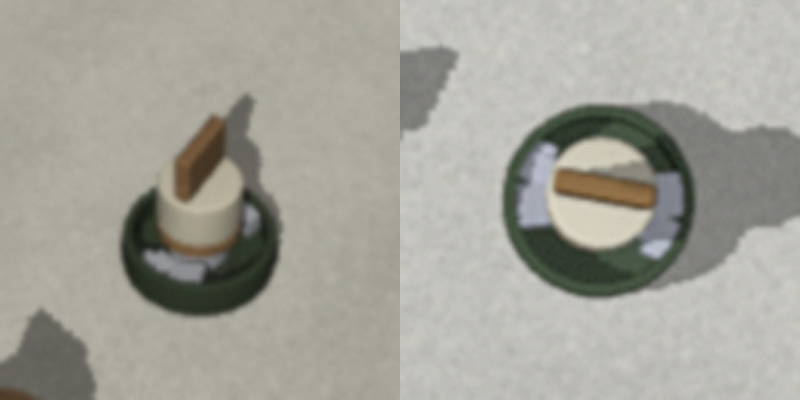

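View pics/g_top.png

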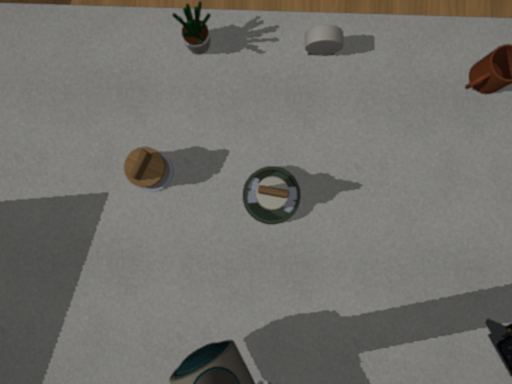

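```bash
python3 -c "
from plant import r
r.sign_off()"
```

```text
the job is handed in; nothing more can be done
```

The night light is locked in the charging dock and released, and the job is handed in at about 17.5 s on the clock. I gripped it by its fin, lowered it with its ears in the gaps between the lugs, pressed it onto the sprung plate and twisted it about 88° clockwise.

**Clamping:** Pulling up on the light with 20 N, before letting go, did not move it. I could not read the plate joint directly, so this and the height are my evidence that it is clamped.

**Height:** The networks put the light's grip point at 0.120–0.121 m after release, against 0.1195 m when locked. By the arm's own reading it sat about 0.6 mm lower than the locked height. Both are within measuring error.

**Angle:** The fin lies at 81°, and the middle of the lugs is at 79°. I estimate that as about 81° clockwise from the dock's x, inside the 70–95° clamped range. The dock's x comes from the lug positions in the picture.

**Off plan:** About 15 N of upward pull was still on the gripper when it opened. The light stayed in place.

**Jar:** The look-alike jar is where it was. The networks' readings differ by up to 5 mm between pictures, but it sits at the same pixels in the top view.

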